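# Bring the middle-sized incense tin round to the serving tongue

## Task

Turn the incense dispenser's turret so that the middle-sized of its three tins stands at the serving tongue, and lock it there. The turret is held by a sprung plunger: lift its T-knob and give it a quarter turn so that it stays up by itself, let go, turn the turret by the bar on its axis, then turn the knob back and let the plunger drop fully home in the rim notch. Leave every tin in its pocket and do not disturb the things around.

Things in the scene. Friction and masses are not known exactly. Their poses are not given: they have to be found in the camera images.
- carousel: Fixed base of the dispenser: a maroon plastic plinth 244 mm across, 20 mm high; origin: centre of its underside, on the turret's axis; z up. Its -x side carries the flat serving tongue (62 mm wide, reaching 170 mm from the axis). Its +x side carries the plunger's bracket: a column 127 to 149 mm from the axis and an arm over the rim, underside 62 mm and top 75 mm high.
- collar (a point): Top middle of the steel collar on the bracket's arm, 113 mm from the turret's axis on the base's +x side, 91 mm above the ledge: two blocks (together 36 mm along the base's x, 34 mm along y) with a slot between them along x, 10 mm wide and 16 mm deep. The plunger runs through it.
- serving (a point): Point fixed to the base, 78 mm from the axis on the tongue's side, 34 mm high: where the middle of the pocket at the serving tongue lies.
- axis (a point): Point on the turret's axis at the height of the pocket floors, 34 mm above the ledge. The turret is an ivory disc 240 mm across with five pockets (low round walls 6 mm high, 47 mm inside) 78 mm from the axis, 40 degrees apart; three hold tins.
- turret (a joint): Turn of the turret in rad, anticlockwise seen from above, 0 at the start, stops at -1.75 and 1.75. Its raised rim (top 44 mm high) has a 12 mm wide notch every 40 degrees; the plunger's 8 mm round-ended pin locks in a notch, so the turret can be locked at each multiple of 0.698 rad.
- turret_grip (a point): Middle of the turret's bar grip on the axis, 78 mm above the ledge; turns with the turret. The bar is 46 mm long (along its x axis), 12 mm thick, 24 mm high, on a 24 mm round stem; at turret 0 it lies along the base's x.
- plunger (a joint): Lift of the plunger in m: 0 fully home in a notch, about 0.008 when the pin sits on top of the rim, about 0.014 when parked up, stop at 0.022. A spring draws it down with 5 to 8 N.
- knob (a joint): Turn of the plunger's T-knob in rad, anticlockwise seen from above, limits -1.7 and 1.7. At 0 its cross-pin (37 mm long, 7 mm thick) fits the collar's slot and the plunger can drop; lifted 14 mm or more it can be turned either way, and at about a quarter turn the cross-pin rests on top of the collar and keeps the plunger up.
- knob_grip (a point): Middle of the black T-knob's bar, 115 mm above the ledge with the plunger home; rises and turns with the knob. The bar is 44 mm long (along its x axis), 12 mm thick, 18 mm high; at knob 0 it lies along the base's x. Its lower edge is 15 mm above the collar.
- tin_small: It is a lidded plain aluminium tin of incense cones, 26 mm across and 20 mm high, standing in one of the turret's pockets; origin: centre of its underside.
- tin_middle: It is a lidded plain aluminium tin of incense cones, 34 mm across and 20 mm high, standing in one of the turret's pockets; origin: centre of its underside.
- tin_large: It is a lidded plain aluminium tin of incense cones, 42 mm across and 20 mm high, standing in one of the turret's pockets; origin: centre of its underside.
- pot: Blue glazed ceramic pot, 90 mm across, 75 mm high, a bystander; origin: centre of its underside.
- bell: Small brass-coloured bell, 60 mm across, 77 mm high, a bystander; origin: centre of its underside.
- dish: Round glass dish, 110 mm across, 30 mm high, a bystander; origin: centre of its underside.
- dancer: Wooden figurine of a dancer, about 100 mm wide, 176 mm high, a bystander; origin: centre of its underside.

How it is judged:
On the way, in this order (a step that is already met when the one before it is completed fails the run):
1. the plunger is parked up by itself, with the fingers off it (value of joint plunger above 0.0115 m and contact force between the fingers and anything else below 0.2 N), for 0.2 s.
2. the turret has been turned so that the middle-sized tin stands at the serving tongue, the plunger still up (horizontal distance between tin_middle and serving below 0.012 m and (value of joint turret above 0.5 rad or value of joint turret below -0.5 rad) and value of joint plunger above 0.009 m), for 0.1 s.
At the end, for the whole second after the job is handed in: The middle-sized tin stands within 12 mm of the serving point, at rest, brought there by turning the turret; the plunger is home within 2 mm of the bottom of its travel; all three tins stand in the turret's pockets (64 to 92 mm from the axis, on the pocket floor) (horizontal distance between tin_middle and serving below 0.012 m and (value of joint turret above 0.5 rad or value of joint turret below -0.5 rad) and value of joint plunger below 0.002 m and linear speed of tin_middle below 0.01 m/s and horizontal distance between tin_small and axis between 0.064 and 0.092 m and height (world z) of tin_small between 0.03 and 0.04 m and horizontal distance between tin_middle and axis between 0.064 and 0.092 m and height (world z) of tin_middle between 0.03 and 0.04 m and horizontal distance between tin_large and axis between 0.064 and 0.092 m and height (world z) of tin_large between 0.03 and 0.04 m); the robot touches nothing.
It fails at once if a tin is lifted out of its pocket or tipped (height (world z) of any of tin_small, tin_middle, tin_large above 0.042 m or angle between any of tin_small, tin_middle, tin_large's own z axis and vertical above 0.35 rad).
It fails at once if a bystander is moved more than 20 mm or tipped (distance of any of pot, bell, dish, dancer from where it was at the start of the episode above 0.02 m or angle between any of pot, bell, dish, dancer's own z axis and vertical above 0.3 rad).
It also fails if it takes over 53 s, if anything falls off the work surface, if the arm or the gripper's body presses on something with over 40 N, if the wrist force passes 120 N, or if a joint passes its speed limit or range.

## Robot

A 6-joint arm with a two-finger parallel gripper is mounted at the origin on the work surface. World frame = base frame: x ahead of the robot, y to its left, z up, the work surface at z = 0. Lengths are in m, angles in rad, forces in N, time in s.
With the tool pointing down it reaches from about 0.275 to 0.875 m from the base axis. Payload 12.5 kg.
Tool frame: the origin (TCP) lies midway between the tips of the shut fingers; the grasp point (between the pads) lies 19 mm behind it; z points along the fingers, y is the line along which they close (so a half turn about z gives the same grasp; the last joint's range is limited). The gripper opens to 85 mm and grips with 20 to 120 N. Pads are 22 mm wide; open, the fingers measure 114 mm over their backs; the gripper's body (76 mm by 85 mm) begins 54 mm behind the grasp point. The pads swing forward as they close: fully open they stand 13 mm farther back than shut.
Start: joints at [-1.387, 0.351, 1.652, -0, 1.139, -0.085], TCP at [0.146, -0.53, 0.231] pointing down, gripper open.
Joint ranges: [-2.75, 2.75], [-0.79, 2.1], [0.01, 2.65], [-1.57, 4.71], [0.07, 3.14], [-2.87, 2.87]. Speed limits (rad/s): [2.22, 2.22, 2.79, 3.14, 3.14, 3.14].

## Interface

Orientations are given as a unit quaternion [w, x, y, z].
In Python, from station import r gives the robot as it stands.
- The arm moves only by the tool step_arm, never from a script. Its arguments are lists of equal length, an entry for each row: "xyz": the shift along the tool's x, y, z in cm, a list of three; "yaw": the turn about the tool's z in rad. A call has 1 to 5 rows; each row is the pose to reach, as a shift and turn from the pose commanded when the call began, along the tool's axes at that moment; what a row does not reach only later rows make up. A row lasts 1/12 s, in which the tool goes at most 41.7 mm and 7.16 degrees, less where a joint would pass 70% of its speed; a pose out of reach is approached as far as the arm can. A call with a gripper value outside its range is refused whole. "gripper" is the closure, from -1 (fully open) to 1 (shut), set as the call begins (left out, the last holds). The fingers move at their own pace and stop on an object; "squeeze" is the grip in N (left out, the last holds). Time passes only in rows, so rows that repeat a pose let the fingers close. It gives the time, the measured TCP pose, the force, the opening and the grip force at its end, in the units of the state.
- r.get_state(): the state, without advancing time (a new reading comes with each control period).
- r.capture(name): name is "scene" or "top"; returns the picture (480x640x3 uint8, red, green, blue); there is no depth.
- r.camera_info(name): a dict with "K" (3x3 intrinsics, pixels), "k1" (the pictures are not rectified: a ray, as slopes to the right and down, at radius r is drawn at 1 + k1 r^2 times it, then the intrinsics apply), "R" (3x3) and "t" (3): a world point X has camera coordinates R X + t. Camera axes: x right, y down, z forward; pixel columns grow to the right and rows downward; lengths in m; the calibration is good to about 2 mm. A picture is of the moment at which its call begins. camera_info takes no time and is no camera call.
- r.finish_job(): hands the job in; it is judged then, once.
The state is a dict: "time": time; "joints": joint angles; "joint_velocities": joint speeds; "joint_torque": joint torques, N m; "tcp_pos": TCP position; "tcp_rot": TCP orientation; "contact_force": force on the tool from outside, world axes, zero at the start; "moment": the same for the moment, N m; "finger_gap": finger opening in m; "grasp_force": force on a finger pad.
Only numpy, scipy, OpenCV 4.12 (cv2) and the standard library are available. Lean on these libraries where they do the work, as an engineer would, in place of code of your own. Each camera call takes 0.05 s, during which the arm holds its last target. There are 200 camera calls.

## Working session

There is one attempt and no reset: what is moved stays moved. The work goes in short steps, Python scripts to look and compute and a tool call to move; the robot and the scene stay as the last step left them, time stands still between calls to the robot, and variables do not carry over. Pictures are saved under pics/ and viewed, at most 10 in all, crops included, and the job is handed in when it is done.

Besides the shell and the picture viewer there is one more tool, called after ">>>" by a JSON object that holds its "api" and its "payload". step_arm: Moves the arm, as the interface text tells. Its arguments: {"type":"object","properties":{"xyz":{"type":"array","items":{"type":"array","items":{"type":"number"}}},"yaw":{"type":"array","items":{"type":"number"}},"gripper":{"type":"number"},"squeeze":{"type":"number"}},"required":["xyz","yaw"]}

```bash
mkdir -p pics
cat > h.py <<'E'
import numpy as np, cv2
from station import r
def ray(name,u,v):
    c=r.camera_info(name);K=np.array(c["K"]);R=np.array(c["R"]);t=np.array(c["t"])
    d=np.linalg.solve(K,[u,v,1.]);x=d[:2].copy()
    for _ in range(30): x=d[:2]/(1+c["k1"]*(x@x))
    return -R.T@t, R.T@np.array([x[0],x[1],1.])
def onz(name,u,v,z):
    o,d=ray(name,u,v); return o+d*(z-o[2])/d[2]
def proj(name,X):
    c=r.camera_info(name);p=np.array(c["R"])@np.array(X)+np.array(c["t"]);x=p[:2]/p[2]
    x=x*(1+c["k1"]*(x@x)); return (np.array(c["K"])@[x[0],x[1],1])[:2]
def save(name,f):
    im=np.array(r.capture(name)); cv2.imwrite("pics/"+f,im[:,:,::-1]); return im
E
python3 - <<'E'
from h import *
for n in("scene","top"):
    save(n,n+"0.png"); o,d=ray(n,320,240); print(n,o,d,np.array(r.camera_info(n)["K"])[0,0])
s=r.get_state(); print(s["time"],s["tcp_pos"],s["tcp_rot"],s["contact_force"])
E
```

```text
scene [0.99180691 0.49333512 1.00958943] [-0.42284204 -0.4611516  -0.78027008] 574.2669555417084
top [ 0.38503307 -0.0209445   1.03142811] [ 0.16414216  0.01906444 -0.98634218] 461.4587233638741
0.1 [ 0.14604669 -0.52997085  0.23083527] [-4.88829206e-04  9.90980634e-01  1.34004271e-01 -1.17072379e-05] [-0.19957033  0.07176494  0.13121473]
```

View pics/top0.png

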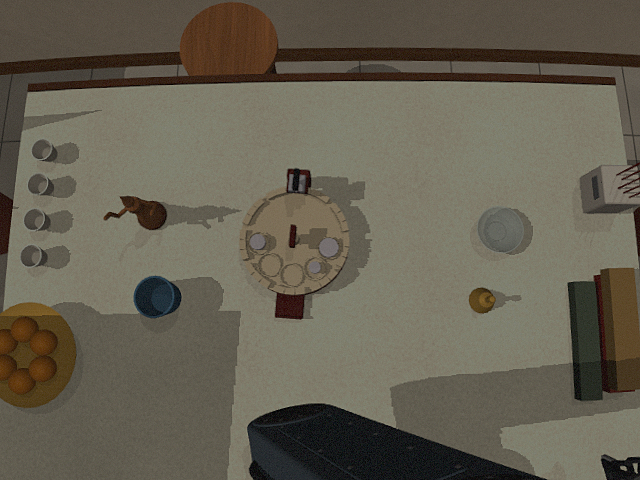

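View pics/scene0.png

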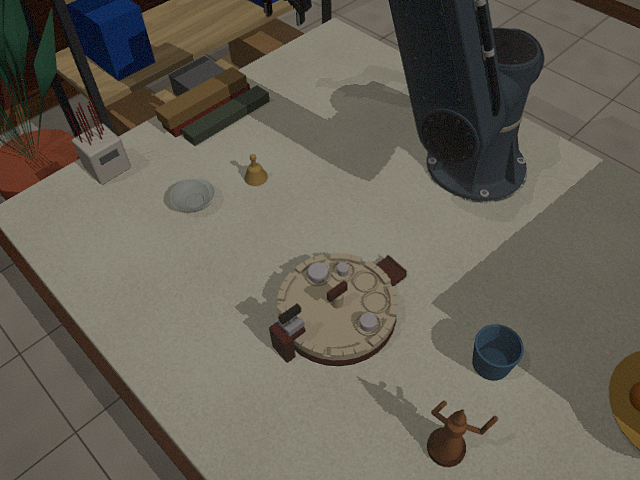

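Top view: turret at about (293,240), tongue toward the robot at (290,306), bracket and knob at (298,181). The tins are at (258,242), (330,247) and (316,267). I'll zoom in to measure.

Run:
```python
from h import *
a=cv2.imread("pics/top0.png")[160:325,225:360]; b=cv2.imread("pics/scene0.png")[240:370,260:415]
a=cv2.resize(a,None,fx=3.6,fy=3.6,interpolation=cv2.INTER_CUBIC)[:594]
b=cv2.resize(b,(310,260),interpolation=cv2.INTER_CUBIC)
c=np.zeros((594,800,3),np.uint8);c[:a.shape[0],:a.shape[1]]=a;c[:260,490:]=b
cv2.imwrite("pics/crop0.png",np.clip(c*1.6,0,255).astype(np.uint8))
```

```text
(no output)
```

View pics/crop0.png

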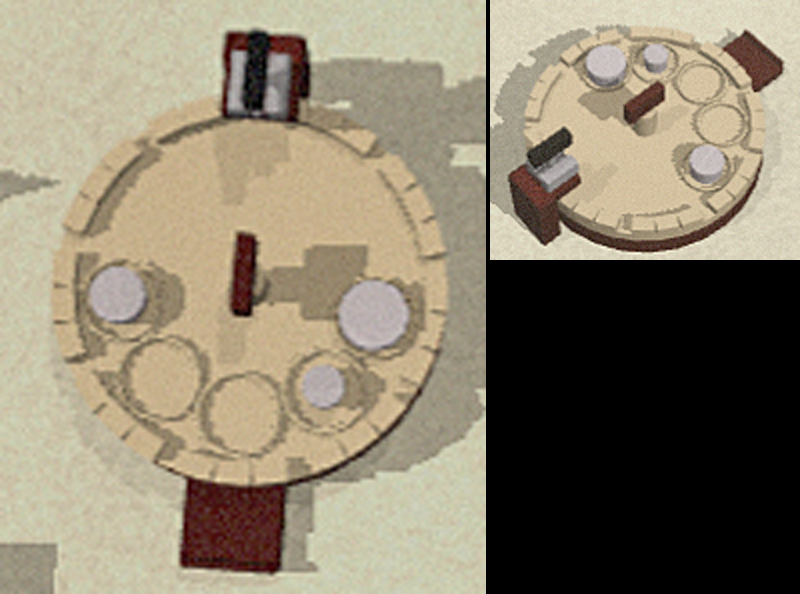

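The tin on the left, at crop (118,293), is the middle one: the tins measure about 58, 71 and 43 px across. It has to turn anticlockwise by 80° (+1.396 rad).

```bash
cat > m.py <<'E'
from h import *
def comp(mask,box):
    x0,y0,x1,y1=box; m=np.zeros_like(mask,np.uint8); m[y0:y1,x0:x1]=mask[y0:y1,x0:x1]
    n,l,s,c=cv2.connectedComponentsWithStats(m.astype(np.uint8)); i=1+np.argmax(s[1:,4]); return (l==i),c[i],s[i,4]
E
python3 - <<'E'
from m import *
T=cv2.imread("pics/top0.png").astype(int);S=cv2.imread("pics/scene0.png").astype(int)
def red(I): return (I[:,:,2]>1.6*I[:,:,1])&(I[:,:,2]>30)&(I[:,:,2]<140)
def blk(I): return I.max(2)<45
def met(I): return (I[:,:,0]>I[:,:,2]-6)&(I.min(2)>85)
def show(nm,n,m,c,a,z):
    ys,xs=np.nonzero(m); P=np.array([onz(n,u,v,z)[:2] for u,v in zip(xs,ys)])
    w,V=np.linalg.eigh(np.cov(P.T)); v=V[:,1]; ang=np.degrees(np.arctan2(v[1],v[0]))%180
    print(nm,n,c.round(1),a,"mean",P.mean(0).round(4),"mid",((P.max(0)+P.min(0))/2).round(4),"ext",np.ptp(P,axis=0).round(4),"ang",ang.round(1))
for nm,f,n,I,box,z in [("bar",red,"top",T,(280,215,305,255),.09),("bar",red,"scene",S,(322,275,352,305),.078),
 ("tongue",red,"top",T,(265,290,315,325),.02),("bracket",red,"top",T,(280,160,320,198),.075),
 ("knob",blk,"top",T,(288,164,305,196),.124),("knob",blk,"scene",S,(275,295,305,325),.115),
 ("tinL",met,"top",T,(245,230,272,255),.054),("tinR",met,"top",T,(315,233,345,262),.054),("tinS",met,"top",T,(305,257,328,277),.054),
 ("collar",met,"top",T,(285,168,312,195),.091)]:
    try: show(nm,n,*comp(f(I),box),z)
    except Exception as e: print(nm,n,e)
# disc rim: ivory mask
iv=(T[:,:,2]-T[:,:,0]>38)&(T[:,:,2]>70); m,c,a=comp(iv,(230,180,360,300))
ct=max(cv2.findContours(m.astype(np.uint8),0,2)[0],key=cv2.contourArea); h=cv2.convexHull(ct)[:,0]
P=np.array([onz("top",u,v,.044)[:2] for u,v in h],np.float32); print("rim",a,cv2.minEnclosingCircle(P),cv2.fitEllipse(P))
# bar triangulated
E
```

```text
bar top [292.1 235.5] 97 mean [0.5516 0.0552] mid [0.5527 0.0553] ext [0.0422 0.0124] ang 176.7
bar scene [337.2 288.4] 70 mean [0.5479 0.053 ] mid [0.5491 0.0564] ext [0.0448 0.0202] ang 172.7
tongue top [289.2 305.7] 616 mean [0.4087 0.0663] mid [0.4093 0.0668] ext [0.0545 0.061 ] ang 83.2
bracket top [305.2 176.8] 77 mean [0.6825 0.0289] mid [0.6743 0.0314] ext [0.0471 0.0216] ang 8.3
knob top [295.4 179.9] 140 mean [0.6608 0.0463] mid [0.6597 0.0491] ext [0.0488 0.0243] ang 172.6
knob scene [289.3 313.8] 193 mean [0.6659 0.0477] mid [0.6651 0.0475] ext [0.0462 0.0201] ang 176.8
tinL top [252.8 242.6] 9 mean [0.5433 0.1428] mid [0.5434 0.1423] ext [0.0066 0.0088] ang 81.2
tinR top [334.3 251. ] 24 mean [ 0.5236 -0.0326] mid [ 0.5247 -0.0287] ext [0.0237 0.0195] ang 145.0
tinS top [314.2 267.4] 42 mean [0.4887 0.0105] mid [0.4895 0.0089] ext [0.0214 0.0213] ang 1.4
collar top [290.3 181.6] 37 mean [0.6673 0.0596] mid [0.6675 0.0601] ext [0.033  0.0083] ang 174.7Traceback (most recent call last):
  File "<stdin>", line 20, in <module>
cv2.error: OpenCV(4.12.0) /io/opencv/modules/imgproc/src/shapedescr.cpp:361: error: (-201:Incorrect size of input array) There should be at least 5 points to fit the ellipse in function 'fitEllipseNoDirect'
```

```bash
cat >> m.py <<'E'
def plan(p,ang,s=None):
    "shift (cm, tool axes) and yaw to put the TCP at p with tool x at world angle ang"
    from scipy.spatial.transform import Rotation as Ro
    s=s or r.get_state(); M=Ro.from_quat(np.roll(s["tcp_rot"],-1)).as_matrix()
    th=np.arctan2(M[1,0],M[0,0])
    print("t",round(s["time"],2),"tcp",np.round(s["tcp_pos"],4),"th",round(th,4),"tilt",M[:,2].round(4),"gap",s["finger_gap"],"F",np.round(s["contact_force"],1),"j6",round(s["joints"][5],2))
    print("shift cm",(M.T@(np.array(p)-s["tcp_pos"])*100).round(2),"yaw",round(-(ang-th),3))
E
python3 - <<'E'
from m import *
T=cv2.imread("pics/top0.png").astype(int)
P=[]
for k in range(0,360,6):
    a=np.radians(k)
    if abs((k-176+180)%360-180)<20 or abs((k+4+180)%360-180)<20: continue
    R=np.arange(.105,.135,.0005); v=[]
    for q in R:
        u=proj("top",[.5505+q*np.cos(a),.0548+q*np.sin(a),.044]); v.append(cv2.getRectSubPix(T.astype(np.float32)[:,:,2]-T.astype(np.float32)[:,:,0],(1,1),tuple(map(float,u)))[0,0])
    v=np.convolve(v,np.ones(5)/5,'same')[3:-3]; g=R[3:-3][np.argmin(np.diff(v[::1]))]; P.append([.5505+g*np.cos(a),.0548+g*np.sin(a)])
P=np.array(P);from scipy.optimize import least_squares
f=least_squares(lambda q:np.hypot(P[:,0]-q[0],P[:,1]-q[1])-q[2],[.55,.055,.12],loss="soft_l1",f_scale=.001);print("rim",f.x,np.abs(f.fun).mean())
plan([.663,.047,.23],-.077)
E
```

```text
Traceback (most recent call last):
  File "h.py", line 11, in proj
    c=r.camera_info(name);p=np.array(c["R"])@np.array(X)+np.array(c["t"]);x=p[:2]/p[2]
ValueError: time passes only in moves, steps and waits
```

>>> {"api": "step_arm", "payload": {"xyz": [[3.2, -2.1, 0], [6.5, -4.2, 0], [9.8, -6.3, 0], [13.0, -8.4, 0], [16.3, -10.5, 0]], "yaw": [0, 0, 0, 0, 0]}}

```text
time: 0.52
tcp_pos: [0.276, -0.3841, 0.2311]
tcp_rot: [-0.0, 0.991, 0.134, -0.0]
contact_force: [0.3, -1.3, 0.1]
finger_gap: 0.0857
grasp_force: 0.0
```

>>> {"api": "step_arm", "payload": {"xyz": [[3.2, -2.1, 0], [6.5, -4.2, 0], [9.8, -6.3, 0], [13.0, -8.4, 0], [16.3, -10.5, 0]], "yaw": [0, 0, 0, 0, 0]}}

```text
time: 0.93
tcp_pos: [0.4054, -0.2395, 0.2313]
tcp_rot: [-0.0, 0.991, 0.134, -0.0]
contact_force: [-0.3, -0.9, 0.1]
finger_gap: 0.0857
grasp_force: 0.0
```

>>> {"api": "step_arm", "payload": {"xyz": [[3.2, -2.1, 0], [6.5, -4.2, 0], [9.8, -6.3, 0], [13.0, -8.4, 0], [16.3, -10.5, 0]], "yaw": [0, 0, 0, 0, 0]}}

```text
time: 1.35
tcp_pos: [0.5347, -0.0948, 0.2311]
tcp_rot: [-0.0, 0.991, 0.134, -0.0]
contact_force: [0.1, -1.0, -0.6]
finger_gap: 0.0856
grasp_force: 0.0
```

```bash
sed -i 's/r\.camera_info(name)/CI(name)/; 2a import functools\nCI=functools.lru_cache(None)(lambda n:r.camera_info(n))' h.py
python3 - <<'E'
from m import *
T=cv2.imread("pics/top0.png").astype(np.float32)
P=[];D=T[:,:,2]-T[:,:,0]
for k in range(0,360,6):
    a=np.radians(k)
    if abs((k-176+180)%360-180)<20 or abs((k+4+180)%360-180)<20: continue
    R=np.arange(.105,.135,.0005)
    v=[cv2.getRectSubPix(D,(1,1),tuple(map(float,proj("top",[.5505+q*np.cos(a),.0548+q*np.sin(a),.044]))))[0,0] for q in R]
    v=np.convolve(v,np.ones(5)/5,'same')[3:-3]; g=R[3:-3][np.argmin(np.diff(v))]; P.append([.5505+g*np.cos(a),.0548+g*np.sin(a)])
P=np.array(P);from scipy.optimize import least_squares
f=least_squares(lambda q:np.hypot(P[:,0]-q[0],P[:,1]-q[1])-q[2],[.55,.055,.12],loss="soft_l1",f_scale=.001);print("rim",f.x,np.abs(f.fun).mean())
plan([.663,.047,.23],-.077)
E
```

```text
rim [0.5524003  0.05527387 0.11985877] 0.0009520689959541063
t 1.35 tcp [ 0.5347 -0.0948  0.2311] th 0.269 tilt [-4.e-04  1.e-04 -1.e+00] gap 0.08560530191030837 F [ 0.1 -1.  -0.6] j6 1.04
shift cm [ 16.14 -10.26   0.11] yaw 0.346
```

>>> {"api": "step_arm", "payload": {"xyz": [[3.2, -2.0, 0], [6.5, -4.1, 0], [9.7, -6.1, 0], [13.0, -8.2, 0], [16.2, -10.2, 0]], "yaw": [0.07, 0.14, 0.21, 0.28, 0.346]}}

```text
time: 1.77
tcp_pos: [0.6638, 0.0465, 0.2309]
tcp_rot: [0.0, 0.999, -0.04, -0.0]
contact_force: [-0.3, 0.1, 0.6]
finger_gap: 0.0854
grasp_force: 0.0
```

>>> {"api": "step_arm", "payload": {"xyz": [[0, 0, 1.5], [0, 0, 3], [0, 0, 5], [0, 0, 6.5], [0, 0, 6.5]], "yaw": [0, 0, 0, 0, 0], "gripper": -0.3}}

```text
time: 2.18
tcp_pos: [0.6612, 0.0448, 0.1625]
tcp_rot: [0.0, 0.999, -0.039, -0.003]
contact_force: [0.5, -0.5, -0.3]
finger_gap: 0.0555
grasp_force: 0.0
```

Run:
```python
from m import *
plan([.664,.047,.099],-.077)
I=save("scene","s1.png"); 
b=cv2.imread("pics/s1.png")[200:380,220:420]
cv2.imwrite("pics/s1c.png",np.clip(cv2.resize(b,None,fx=3,fy=3,interpolation=2)*1.5,0,255).astype(np.uint8))
```

```text
t 2.18 tcp [0.6612 0.0448 0.1625] th -0.0771 tilt [-0.006 -0.    -1.   ] gap 0.055518567750693866 F [ 0.5 -0.5 -0.3] j6 1.65
shift cm [ 0.3  -0.25  6.35] yaw -0.0
```

View pics/s1c.png

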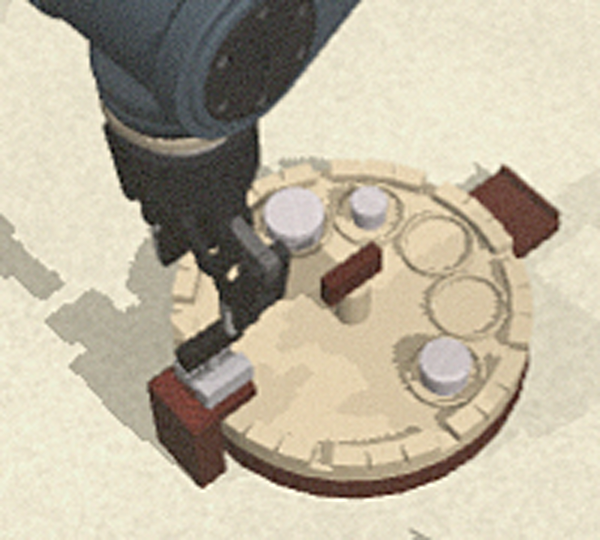

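The fingers straddle the knob at crop (205,345). Next I let the arm settle and lower it.

>>> {"api": "step_arm", "payload": {"xyz": [[0, 0, 1], [0, 0, 2], [0, 0, 3], [0, 0, 4], [0, 0, 4]], "yaw": [0, 0, 0, 0, 0]}}

```text
time: 2.65
tcp_pos: [0.6619, 0.0447, 0.1237]
tcp_rot: [0.0, 0.999, -0.039, -0.002]
contact_force: [-0.4, 0.4, -0.5]
finger_gap: 0.0558
grasp_force: 0.0
```

>>> {"api": "step_arm", "payload": {"xyz": [[0, 0, 0], [0, 0, 0], [0, 0, 0], [0, 0, 0], [0, 0, 0]], "yaw": [0, 0, 0, 0, 0]}}

```text
time: 3.07
tcp_pos: [0.6632, 0.0447, 0.1267]
tcp_rot: [-0.0, 0.999, -0.039, 0.0]
contact_force: [0.8, -0.7, 0.2]
finger_gap: 0.0556
grasp_force: 0.0
```

```bash
python3 -c "
from m import *
plan([.664,.047,.099],-.077)"
```

```text
t 3.07 tcp [0.6632 0.0447 0.1267] th -0.0773 tilt [ 7.e-04 -0.e+00 -1.e+00] gap 0.055626878428276676 F [ 0.8 -0.7  0.2] j6 1.65
shift cm [ 0.06 -0.24  2.77] yaw -0.0
```

>>> {"api": "step_arm", "payload": {"xyz": [[0, -0.1, 0.5], [0, -0.2, 1.2], [0, -0.2, 2.0], [0, -0.2, 2.7], [0, -0.2, 2.7]], "yaw": [0, 0, 0, 0, 0]}}

```text
time: 3.48
tcp_pos: [0.6621, 0.0467, 0.097]
tcp_rot: [0.0, 0.999, -0.039, -0.002]
contact_force: [-0.9, 1.0, -0.0]
finger_gap: 0.0558
grasp_force: 0.0
```

>>> {"api": "step_arm", "payload": {"xyz": [[0, 0, 0], [0, 0, 0], [0, 0, 0], [0, 0, 0], [0, 0, 0]], "yaw": [0, 0, 0, 0, 0]}}

```text
time: 3.9
tcp_pos: [0.6633, 0.0467, 0.0996]
tcp_rot: [-0.0, 0.999, -0.039, 0.0]
contact_force: [1.0, 0.1, 0.5]
finger_gap: 0.0556
grasp_force: 0.0
```

>>> {"api": "step_arm", "payload": {"xyz": [[0, 0, 0], [0, 0, 0], [0, 0, 0], [0, 0, 0], [0, 0, 0]], "yaw": [0, 0, 0, 0, 0], "gripper": 1, "squeeze": 40}}

```text
time: 4.32
tcp_pos: [0.6632, 0.0467, 0.0994]
tcp_rot: [-0.0, 0.999, -0.039, 0.0]
contact_force: [-0.6, -0.5, 1.1]
finger_gap: 0.0108
grasp_force: 41.1
```

>>> {"api": "step_arm", "payload": {"xyz": [[0, 0, 0], [0, 0, 0], [0, 0, 0], [0, 0, 0], [0, 0, 0]], "yaw": [0, 0, 0, 0, 0]}}

```text
time: 4.73
tcp_pos: [0.6632, 0.0467, 0.0994]
tcp_rot: [-0.0, 0.999, -0.039, 0.0]
contact_force: [-1.6, 1.1, 2.2]
finger_gap: 0.0113
grasp_force: 41.3
```

>>> {"api": "step_arm", "payload": {"xyz": [[0, 0, -0.4], [0, 0, -0.8], [0, 0, -1.2], [0, 0, -1.5], [0, 0, -1.8]], "yaw": [0, 0, 0, 0, 0]}}

```text
time: 5.15
tcp_pos: [0.6629, 0.0467, 0.1172]
tcp_rot: [-0.0, 0.999, -0.039, -0.0]
contact_force: [3.8, 1.8, -8.5]
finger_gap: 0.0113
grasp_force: 39.8
```

>>> {"api": "step_arm", "payload": {"xyz": [[0, 0, 0], [0, 0, 0], [0, 0, 0], [0, 0, 0], [0, 0, 0]], "yaw": [0, 0, 0, 0, 0]}}

```text
time: 5.57
tcp_pos: [0.663, 0.0467, 0.1171]
tcp_rot: [0.0, 0.999, -0.039, -0.0]
contact_force: [1.6, 1.0, -8.9]
finger_gap: 0.0115
grasp_force: 39.8
```

>>> {"api": "step_arm", "payload": {"xyz": [[0, 0, 0], [0, 0, 0], [0, 0, 0], [0, 0, 0], [0, 0, 0]], "yaw": [-0.1, -0.2, -0.3, -0.4, -0.5]}}

```text
time: 5.98
tcp_pos: [0.6631, 0.0459, 0.1171]
tcp_rot: [0.001, 0.977, 0.212, -0.0]
contact_force: [2.2, -3.6, -7.1]
finger_gap: 0.0109
grasp_force: 39.8
```

>>> {"api": "step_arm", "payload": {"xyz": [[0, 0, 0], [0, 0, 0], [0, 0, 0], [0, 0, 0], [0, 0, 0]], "yaw": [-0.1, -0.2, -0.3, -0.4, -0.5]}}

```text
time: 6.4
tcp_pos: [0.6636, 0.0454, 0.1174]
tcp_rot: [0.001, 0.894, 0.447, 0.0]
contact_force: [4.9, -6.3, -8.5]
finger_gap: 0.0114
grasp_force: 39.8
```

>>> {"api": "step_arm", "payload": {"xyz": [[0, 0, 0], [0, 0, 0], [0, 0, 0], [0, 0, 0], [0, 0, 0]], "yaw": [-0.12, -0.24, -0.36, -0.48, -0.57]}}

```text
time: 6.82
tcp_pos: [0.6645, 0.045, 0.1178]
tcp_rot: [0.002, 0.732, 0.681, 0.001]
contact_force: [8.3, -8.1, -7.7]
finger_gap: 0.011
grasp_force: 39.9
```

>>> {"api": "step_arm", "payload": {"xyz": [[0, 0, 0], [0, 0, 0], [0, 0, 0], [0, 0, 0], [0, 0, 0]], "yaw": [0, 0, 0, 0, 0]}}

```text
time: 7.23
tcp_pos: [0.6645, 0.045, 0.1178]
tcp_rot: [0.002, 0.734, 0.679, 0.001]
contact_force: [8.8, -7.3, -8.3]
finger_gap: 0.0112
grasp_force: 39.9
```

>>> {"api": "step_arm", "payload": {"xyz": [[0, 0, 0.1], [0, 0, 0.2], [0, 0, 0.3], [0, 0, 0.35], [0, 0, 0.35]], "yaw": [0, 0, 0, 0, 0]}}

```text
time: 7.65
tcp_pos: [0.6645, 0.045, 0.1143]
tcp_rot: [0.002, 0.734, 0.679, 0.001]
contact_force: [7.5, -8.6, -7.6]
finger_gap: 0.0114
grasp_force: 39.9
```

>>> {"api": "step_arm", "payload": {"xyz": [[0, 0, 0], [0, 0, 0], [0, 0, 0], [0, 0, 0], [0, 0, 0]], "yaw": [0, 0, 0, 0, 0]}}

```text
time: 8.07
tcp_pos: [0.6646, 0.045, 0.1144]
tcp_rot: [0.002, 0.734, 0.679, 0.001]
contact_force: [8.0, -8.0, -7.3]
finger_gap: 0.0114
grasp_force: 39.9
```

>>> {"api": "step_arm", "payload": {"xyz": [[0, 0, 0.05], [0, 0, 0.1], [0, 0, 0.15], [0, 0, 0.15], [0, 0, 0.15]], "yaw": [0, 0, 0, 0, 0]}}

```text
time: 8.48
tcp_pos: [0.6646, 0.045, 0.1134]
tcp_rot: [0.002, 0.734, 0.679, 0.001]
contact_force: [5.1, -8.5, -4.3]
finger_gap: 0.0111
grasp_force: 40.6
```

>>> {"api": "step_arm", "payload": {"xyz": [[0, 0, 0.05], [0, 0, 0.05], [0, 0, 0.05], [0, 0, 0.05], [0, 0, 0.05]], "yaw": [0, 0, 0, 0, 0]}}

```text
time: 8.9
tcp_pos: [0.6647, 0.045, 0.1133]
tcp_rot: [0.002, 0.734, 0.679, 0.001]
contact_force: [5.5, -8.0, 0.2]
finger_gap: 0.0114
grasp_force: 41.0
```

>>> {"api": "step_arm", "payload": {"xyz": [[0, 0, 0], [0, 0, 0], [0, 0, 0], [0, 0, 0], [0, 0, 0]], "yaw": [0, 0, 0, 0, 0], "gripper": -0.3}}

```text
time: 9.32
tcp_pos: [0.6631, 0.0469, 0.112]
tcp_rot: [-0.0, 0.734, 0.679, 0.0]
contact_force: [-0.1, -0.1, -0.0]
finger_gap: 0.0551
grasp_force: 0.0
```

Run:
```python
from m import *
plan([.552,.055,.15],-.077)
I=save("scene","s2.png"); 
b=cv2.imread("pics/s2.png")[200:380,220:420]
cv2.imwrite("pics/s2c.png",np.clip(cv2.resize(b,None,fx=3,fy=3,interpolation=2)*1.5,0,255).astype(np.uint8))
```

```text
t 9.32 tcp [0.6631 0.0469 0.112 ] th 1.493 tilt [ 1.e-04  1.e-04 -1.e+00] gap 0.05511825109062369 F [-0.1 -0.1 -0. ] j6 0.08
shift cm [ -0.05 -11.14  -3.8 ] yaw 1.57
```

View pics/s2c.png

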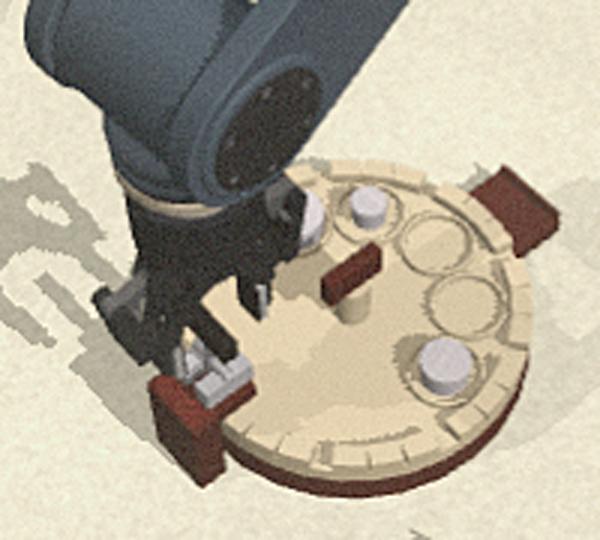

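>>> {"api": "step_arm", "payload": {"xyz": [[0, 0, -1], [0, 0, -2], [0, 0, -3], [0, 0, -4], [0, 0, -5]], "yaw": [0, 0, 0, 0, 0]}}

```text
time: 9.78
tcp_pos: [0.6633, 0.0467, 0.1634]
tcp_rot: [0.0, 0.734, 0.679, 0.0]
contact_force: [-0.2, 0.2, 0.7]
finger_gap: 0.0555
grasp_force: 0.0
```

>>> {"api": "step_arm", "payload": {"xyz": [[0, -2, 0], [0, -5, 0], [0, -8, 0], [0, -10, 0], [0, -11.1, 0]], "yaw": [0.12, 0.24, 0.36, 0.48, 0.6]}}

```text
time: 10.2
tcp_pos: [0.5504, 0.0555, 0.1627]
tcp_rot: [-0.0, 0.903, 0.429, -0.0]
contact_force: [1.3, -0.3, -0.0]
finger_gap: 0.0557
grasp_force: 0.0
```

>>> {"api": "step_arm", "payload": {"xyz": [[0, 0, 0], [0, 0, 0], [0, 0, 0], [0, 0, 0], [0, 0, 0]], "yaw": [0.12, 0.24, 0.36, 0.48, 0.6]}}

```text
time: 10.62
tcp_pos: [0.5527, 0.0553, 0.1627]
tcp_rot: [0.0, 0.99, 0.143, 0.0]
contact_force: [0.5, -0.6, 0.1]
finger_gap: 0.0556
grasp_force: 0.0
```

>>> {"api": "step_arm", "payload": {"xyz": [[0, 0, 0], [0, 0, 0], [0, 0, 0], [0, 0, 0], [0, 0, 0]], "yaw": [0.12, 0.24, 0.37, 0.37, 0.37]}}

```text
time: 11.03
tcp_pos: [0.5526, 0.0553, 0.1624]
tcp_rot: [-0.0, 0.999, -0.037, 0.0]
contact_force: [0.2, 0.5, -0.7]
finger_gap: 0.0552
grasp_force: 0.0
```

Run:
```python
from m import *
plan([.552,.0552,.065],-.077)
I=save("scene","s3.png"); 
b=cv2.imread("pics/s3.png")[200:380,220:420]
cv2.imwrite("pics/s3c.png",np.clip(cv2.resize(b,None,fx=3,fy=3,interpolation=2)*1.5,0,255).astype(np.uint8))
```

```text
t 11.03 tcp [0.5526 0.0553 0.1624] th -0.0738 tilt [ 7.e-04  0.e+00 -1.e+00] gap 0.05523906807858529 F [ 0.2  0.5 -0.7] j6 1.66
shift cm [-0.07  0.02  9.74] yaw 0.003
```

View pics/s3c.png

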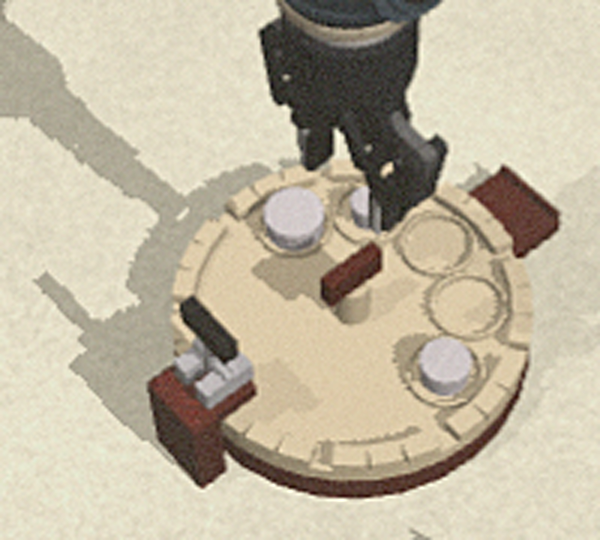

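The knob stays parked crosswise at crop (210,325) and the gripper is clear of it. Next I lower onto the turret bar.

>>> {"api": "step_arm", "payload": {"xyz": [[0, 0, 2], [0, 0, 4], [0, 0, 6], [0, 0, 7], [0, 0, 7]], "yaw": [0, 0, 0, 0, 0]}}

```text
time: 11.5
tcp_pos: [0.5514, 0.0553, 0.09]
tcp_rot: [0.0, 0.999, -0.037, -0.002]
contact_force: [0.0, 0.2, -0.2]
finger_gap: 0.0556
grasp_force: 0.0
```

>>> {"api": "step_arm", "payload": {"xyz": [[0, 0, 0], [0, 0, 0.8], [0, 0, 1.6], [0, 0, 2.6], [0, 0, 2.6]], "yaw": [0, 0, 0, 0, 0]}}

```text
time: 11.92
tcp_pos: [0.5515, 0.0553, 0.064]
tcp_rot: [0.0, 0.999, -0.038, -0.001]
contact_force: [0.0, -0.1, -1.1]
finger_gap: 0.0555
grasp_force: 0.0
```

>>> {"api": "step_arm", "payload": {"xyz": [[0, 0, 0], [0, 0, 0], [0, 0, 0], [0, 0, 0], [0, 0, 0]], "yaw": [0, 0, 0, 0, 0]}}

```text
time: 12.33
tcp_pos: [0.5526, 0.0553, 0.0661]
tcp_rot: [-0.0, 0.999, -0.039, 0.0]
contact_force: [-0.2, 1.0, -0.2]
finger_gap: 0.0556
grasp_force: 0.0
```

>>> {"api": "step_arm", "payload": {"xyz": [[0, 0, 0], [0, 0, 0], [0, 0, 0], [0, 0, 0], [0, 0, 0]], "yaw": [0, 0, 0, 0, 0], "gripper": 1}}

```text
time: 12.75
tcp_pos: [0.5526, 0.0556, 0.0661]
tcp_rot: [-0.0, 0.999, -0.039, 0.0]
contact_force: [-1.1, 2.9, 6.4]
finger_gap: 0.0194
grasp_force: 38.9
```

>>> {"api": "step_arm", "payload": {"xyz": [[0, 0, 0], [0, 0, 0], [0, 0, 0], [0, 0, 0], [0, 0, 0]], "yaw": [0, 0, 0, 0, 0]}}

```text
time: 13.17
tcp_pos: [0.5526, 0.0555, 0.0661]
tcp_rot: [-0.0, 0.999, -0.039, 0.0]
contact_force: [-1.8, 3.0, 5.7]
finger_gap: 0.0192
grasp_force: 39.0
```

The gap reads 19 mm on a 12 mm bar, so the fingertips are catching the stem. I'll open, raise a bit and regrip.

>>> {"api": "step_arm", "payload": {"xyz": [[0, 0, 0], [0, 0, 0], [0, 0, 0], [0, 0, -0.7], [0, 0, -0.7]], "yaw": [0, 0, 0, 0, 0], "gripper": 0.2}}

```text
time: 13.58
tcp_pos: [0.553, 0.0553, 0.0738]
tcp_rot: [0.0, 0.999, -0.039, 0.001]
contact_force: [-0.7, -0.1, 0.9]
finger_gap: 0.0341
grasp_force: 0.0
```

>>> {"api": "step_arm", "payload": {"xyz": [[0, 0, 0], [0, 0, 0], [0, 0, 0], [0, 0, 0], [0, 0, 0]], "yaw": [0, 0, 0, 0, 0]}}

```text
time: 14.0
tcp_pos: [0.5524, 0.0553, 0.0727]
tcp_rot: [-0.0, 0.999, -0.039, -0.0]
contact_force: [0.1, -0.2, -0.7]
finger_gap: 0.0342
grasp_force: 0.0
```

>>> {"api": "step_arm", "payload": {"xyz": [[0, 0, 0], [0, 0, 0], [0, 0, 0], [0, 0, 0], [0, 0, 0]], "yaw": [0, 0, 0, 0, 0], "gripper": 1}}

```text
time: 14.42
tcp_pos: [0.5525, 0.0556, 0.0729]
tcp_rot: [-0.0, 0.999, -0.039, 0.0]
contact_force: [-1.1, 5.2, 3.1]
finger_gap: 0.0109
grasp_force: 39.8
```

>>> {"api": "step_arm", "payload": {"xyz": [[0, 0, 0], [0, 0, 0], [0, 0, 0], [0, 0, 0], [0, 0, 0]], "yaw": [-0.04, -0.12, -0.2, -0.28, -0.36], "squeeze": 60}}

```text
time: 14.83
tcp_pos: [0.5525, 0.0555, 0.0729]
tcp_rot: [-0.0, 0.99, 0.143, 0.0]
contact_force: [-0.9, 2.3, 3.4]
finger_gap: 0.0106
grasp_force: 61.2
```

>>> {"api": "step_arm", "payload": {"xyz": [[0, 0, 0], [0, 0, 0], [0, 0, 0], [0, 0, 0], [0, 0, 0]], "yaw": [-0.08, -0.16, -0.24, -0.32, -0.4]}}

```text
time: 15.25
tcp_pos: [0.5526, 0.0554, 0.0729]
tcp_rot: [0.0, 0.942, 0.337, 0.0]
contact_force: [-0.6, 2.3, 2.7]
finger_gap: 0.0107
grasp_force: 61.2
```

>>> {"api": "step_arm", "payload": {"xyz": [[0, 0, 0], [0, 0, 0], [0, 0, 0], [0, 0, 0], [0, 0, 0]], "yaw": [-0.08, -0.16, -0.24, -0.32, -0.4]}}

```text
time: 15.67
tcp_pos: [0.5527, 0.0553, 0.073]
tcp_rot: [0.0, 0.856, 0.517, 0.0]
contact_force: [-0.5, 0.7, 1.2]
finger_gap: 0.0104
grasp_force: 61.1
```

>>> {"api": "step_arm", "payload": {"xyz": [[0, 0, 0], [0, 0, 0], [0, 0, 0], [0, 0, 0], [0, 0, 0]], "yaw": [-0.07, -0.14, -0.19, -0.236, -0.236]}}

```text
time: 16.08
tcp_pos: [0.5528, 0.0552, 0.073]
tcp_rot: [0.0, 0.79, 0.614, 0.0]
contact_force: [0.3, 1.0, 1.9]
finger_gap: 0.0104
grasp_force: 61.1
```

Run:
```python
from m import *
plan([.552,.0552,.0729],-.077+1.396)
I=save("top","t4.png"); save("scene","s4.png")
a=cv2.imread("pics/t4.png")[160:325,225:360];b=cv2.imread("pics/s4.png")[230:380,250:420]
a=cv2.resize(a,None,fx=3,fy=3,interpolation=2);b=cv2.resize(b,(390,344),interpolation=2)
c=np.zeros((495,800,3),np.uint8);c[:,:405]=a;c[:344,408:798]=b
cv2.imwrite("pics/c4.png",np.clip(c*1.5,0,255).astype(np.uint8))
```

```text
t 16.08 tcp [0.5528 0.0552 0.073 ] th 1.321 tilt [ 8.e-04 -2.e-04 -1.e+00] gap 0.010362595777477333 F [0.3 1.  1.9] j6 0.27
shift cm [-0.02 -0.07  0.01] yaw 0.002
```

View pics/c4.png

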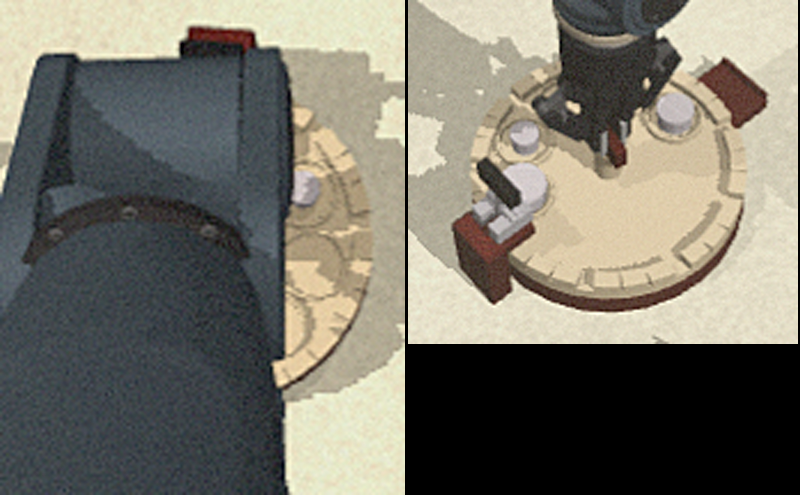

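The middle tin now stands in front of the tongue, at right-crop (675,112), with the knob still parked. Next I release the bar and go to the knob.

>>> {"api": "step_arm", "payload": {"xyz": [[0, 0, 0], [0, 0, 0], [0, 0, 0], [0, 0, 0], [0, 0, 0]], "yaw": [0, 0, 0, 0, 0], "gripper": 0.0}}

```text
time: 16.6
tcp_pos: [0.5524, 0.0553, 0.0727]
tcp_rot: [-0.0, 0.79, 0.613, -0.0]
contact_force: [-0.1, -0.3, 0.1]
finger_gap: 0.0427
grasp_force: 0.0
```

>>> {"api": "step_arm", "payload": {"xyz": [[0, 0, -1], [0, 0, -3], [0, 0, -6], [0, 0, -9], [0, 0, -10]], "yaw": [0, 0, 0, 0, 0]}}

```text
time: 17.02
tcp_pos: [0.554, 0.0554, 0.1776]
tcp_rot: [0.002, 0.79, 0.613, 0.002]
contact_force: [0.5, -0.2, 0.8]
finger_gap: 0.0426
grasp_force: 0.0
```

>>> {"api": "step_arm", "payload": {"xyz": [[0, 0, 0], [0, 0, 0], [0, 0, 0], [0, 0, 0], [0, 0, 0]], "yaw": [0, 0, 0, 0, 0]}}

```text
time: 17.43
tcp_pos: [0.5519, 0.0553, 0.1716]
tcp_rot: [-0.001, 0.79, 0.613, -0.001]
contact_force: [-0.3, 0.1, 0.2]
finger_gap: 0.043
grasp_force: 0.0
```

Run:
```python
from m import *
plan([.6646,.0466,.1725],1.494)
save("scene","s5.png")
b=cv2.imread("pics/s5.png")[240:370,260:415]
cv2.imwrite("pics/c5.png",np.clip(cv2.resize(b,None,fx=4,fy=4,interpolation=2)*1.5,0,255).astype(np.uint8))
S=cv2.imread("pics/s5.png").astype(int)
m,c,a=comp((S[:,:,2]>1.6*S[:,:,1])&(S[:,:,2]>30)&(S[:,:,2]<140),(322,272,355,305)); print(c,a)
```

```text
t 17.43 tcp [0.5519 0.0553 0.1716] th 1.3188 tilt [-0.0022 -0.     -1.    ] gap 0.04295767751287056 F [-0.3  0.1  0.2] j6 0.27
shift cm [ 1.97 11.13 -0.12] yaw -0.175
[337.96385542 290.21686747] 83
```

View pics/c5.png

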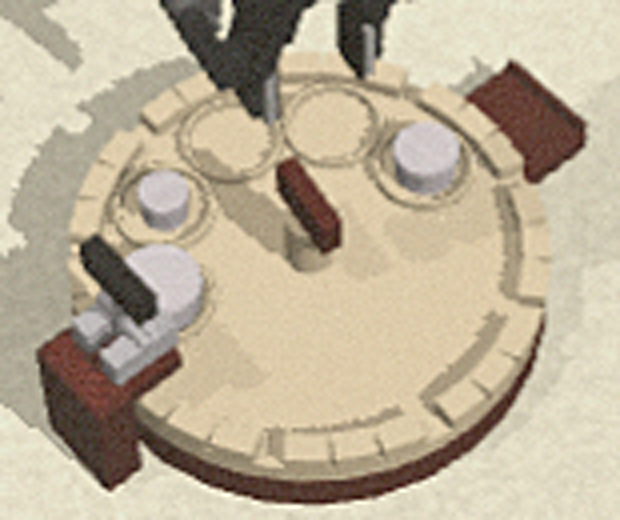

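>>> {"api": "step_arm", "payload": {"xyz": [[0.4, 2.2, 0], [0.8, 4.5, 0], [1.2, 6.7, 0], [1.6, 9, 0], [2.0, 11.1, 0]], "yaw": [-0.04, -0.08, -0.12, -0.16, -0.175]}}

```text
time: 17.9
tcp_pos: [0.6659, 0.0469, 0.1721]
tcp_rot: [-0.0, 0.733, 0.68, -0.0]
contact_force: [-0.5, 0.1, 0.4]
finger_gap: 0.0427
grasp_force: 0.0
```

>>> {"api": "step_arm", "payload": {"xyz": [[0, 0, 0], [0, 0, 0], [0, 0, 0], [0, 0, 0], [0, 0, 0]], "yaw": [0, 0, 0, 0, 0]}}

```text
time: 18.32
tcp_pos: [0.6643, 0.0471, 0.1729]
tcp_rot: [-0.0, 0.734, 0.679, -0.0]
contact_force: [0.3, 0.2, 0.1]
finger_gap: 0.0428
grasp_force: 0.0
```

Run:
```python
from m import *
plan([.6646,.0466,.114],1.494)
p=onz("scene",366.8,277.5,.054); print(p, np.hypot(p[0]-.4741,p[1]-.0613))
```

```text
t 18.32 tcp [0.6643 0.0471 0.1729] th 1.4938 tilt [-3.e-04 -0.e+00 -1.e+00] gap 0.04283221363515641 F [0.3 0.2 0.1] j6 0.08
shift cm [-0.05  0.03  5.89] yaw -0.0
[0.47548935 0.06580407 0.054     ] 0.004713488387522065
```

The tin is within about 5 mm of the serving point. Next I lower onto the knob, grip it and lift slightly.

>>> {"api": "step_arm", "payload": {"xyz": [[0, 0, 1], [0, 0, 2.5], [0, 0, 4], [0, 0, 5], [0, 0, 5.8]], "yaw": [0, 0, 0, 0, 0]}}

```text
time: 18.73
tcp_pos: [0.6643, 0.0471, 0.1133]
tcp_rot: [-0.001, 0.734, 0.679, -0.001]
contact_force: [-0.5, 0.7, 0.2]
finger_gap: 0.0426
grasp_force: 0.0
```

>>> {"api": "step_arm", "payload": {"xyz": [[0, 0, 0], [0, 0, 0], [0, 0, 0], [0, 0, 0], [0, 0, 0]], "yaw": [0, 0, 0, 0, 0]}}

```text
time: 19.15
tcp_pos: [0.6653, 0.047, 0.1155]
tcp_rot: [0.0, 0.734, 0.679, 0.0]
contact_force: [0.7, -0.1, 0.1]
finger_gap: 0.0426
grasp_force: 0.0
```

>>> {"api": "step_arm", "payload": {"xyz": [[0, 0, 0], [0, 0, 0], [0, 0, 0], [0, 0, 0], [0, 0, 0]], "yaw": [0, 0, 0, 0, 0], "gripper": 1, "squeeze": 40}}

```text
time: 19.57
tcp_pos: [0.6654, 0.0471, 0.1152]
tcp_rot: [0.0, 0.734, 0.679, 0.0]
contact_force: [2.2, 0.1, 2.2]
finger_gap: 0.011
grasp_force: 41.7
```

>>> {"api": "step_arm", "payload": {"xyz": [[0, 0, -0.1], [0, 0, -0.2], [0, 0, -0.25], [0, 0, -0.25], [0, 0, -0.25]], "yaw": [0, 0, 0, 0, 0]}}

```text
time: 19.98
tcp_pos: [0.665, 0.047, 0.1165]
tcp_rot: [-0.0, 0.734, 0.679, 0.0]
contact_force: [5.1, 0.7, -7.5]
finger_gap: 0.0111
grasp_force: 40.4
```

>>> {"api": "step_arm", "payload": {"xyz": [[0, 0, 0], [0, 0, 0], [0, 0, 0], [0, 0, 0], [0, 0, 0]], "yaw": [0.1, 0.2, 0.3, 0.4, 0.5]}}

```text
time: 20.4
tcp_pos: [0.6651, 0.047, 0.1166]
tcp_rot: [0.0, 0.88, 0.475, 0.0]
contact_force: [5.8, -0.6, -7.9]
finger_gap: 0.0109
grasp_force: 40.4
```

>>> {"api": "step_arm", "payload": {"xyz": [[0, 0, 0], [0, 0, 0], [0, 0, 0], [0, 0, 0], [0, 0, 0]], "yaw": [0.1, 0.2, 0.3, 0.4, 0.5]}}

```text
time: 20.82
tcp_pos: [0.6653, 0.0469, 0.1167]
tcp_rot: [0.0, 0.97, 0.242, 0.0]
contact_force: [6.2, -1.1, -6.9]
finger_gap: 0.0111
grasp_force: 40.4
```

>>> {"api": "step_arm", "payload": {"xyz": [[0, 0, 0], [0, 0, 0], [0, 0, 0], [0, 0, 0], [0, 0, 0]], "yaw": [0.12, 0.24, 0.36, 0.48, 0.57]}}

```text
time: 21.23
tcp_pos: [0.6653, 0.0467, 0.1167]
tcp_rot: [0.0, 0.999, -0.041, 0.0]
contact_force: [6.2, -0.7, -7.4]
finger_gap: 0.0109
grasp_force: 40.4
```

>>> {"api": "step_arm", "payload": {"xyz": [[0, 0, 0], [0, 0, 0], [0, 0, 0], [0, 0, 0.1], [0, 0, 0.2]], "yaw": [0, 0, 0, 0, 0]}}

```text
time: 21.65
tcp_pos: [0.6653, 0.0467, 0.1147]
tcp_rot: [0.0, 0.999, -0.038, 0.0]
contact_force: [6.7, -1.4, -6.6]
finger_gap: 0.011
grasp_force: 40.4
```

>>> {"api": "step_arm", "payload": {"xyz": [[0, 0, 0.1], [0, 0, 0.2], [0, 0, 0.3], [0, 0, 0.4], [0, 0, 0.5]], "yaw": [0, 0, 0, 0, 0]}}

```text
time: 22.07
tcp_pos: [0.6654, 0.0467, 0.1098]
tcp_rot: [0.0, 0.999, -0.038, 0.0]
contact_force: [7.2, -0.9, -6.8]
finger_gap: 0.0111
grasp_force: 40.5
```

>>> {"api": "step_arm", "payload": {"xyz": [[0, 0, 0.1], [0, 0, 0.2], [0, 0, 0.3], [0, 0, 0.4], [0, 0, 0.5]], "yaw": [0, 0, 0, 0, 0]}}

```text
time: 22.48
tcp_pos: [0.6654, 0.0467, 0.1049]
tcp_rot: [0.0, 0.999, -0.038, 0.001]
contact_force: [6.8, -1.9, -6.4]
finger_gap: 0.0109
grasp_force: 40.6
```

>>> {"api": "step_arm", "payload": {"xyz": [[0, 0, 0.1], [0, 0, 0.2], [0, 0, 0.25], [0, 0, 0.25], [0, 0, 0.25]], "yaw": [0, 0, 0, 0, 0]}}

```text
time: 22.9
tcp_pos: [0.6654, 0.0467, 0.1024]
tcp_rot: [0.0, 0.999, -0.038, 0.001]
contact_force: [6.9, -1.7, -5.4]
finger_gap: 0.0114
grasp_force: 40.6
```

>>> {"api": "step_arm", "payload": {"xyz": [[0, 0, 0.05], [0, 0, 0.1], [0, 0, 0.15], [0, 0, 0.15], [0, 0, 0.15]], "yaw": [0, 0, 0, 0, 0]}}

```text
time: 23.32
tcp_pos: [0.6655, 0.0467, 0.1014]
tcp_rot: [0.0, 0.999, -0.038, 0.001]
contact_force: [5.1, -1.9, -2.9]
finger_gap: 0.0108
grasp_force: 41.1
```

>>> {"api": "step_arm", "payload": {"xyz": [[0, 0, 0.05], [0, 0, 0.1], [0, 0, 0.1], [0, 0, 0.1], [0, 0, 0.1]], "yaw": [0, 0, 0, 0, 0]}}

```text
time: 23.73
tcp_pos: [0.6656, 0.0468, 0.1012]
tcp_rot: [0.0, 0.999, -0.038, 0.001]
contact_force: [4.5, -1.2, 6.7]
finger_gap: 0.0109
grasp_force: 42.3
```

Bottomed out at .1012, 14 mm below the parked height of .1152, so the plunger is home. Next I release and retreat upward.

>>> {"api": "step_arm", "payload": {"xyz": [[0, 0, 0], [0, 0, 0], [0, 0, 0], [0, 0, 0], [0, 0, 0]], "yaw": [0, 0, 0, 0, 0], "gripper": -0.1}}

```text
time: 24.15
tcp_pos: [0.6646, 0.0471, 0.1]
tcp_rot: [-0.0, 0.999, -0.038, -0.0]
contact_force: [-0.6, 0.7, 0.7]
finger_gap: 0.0469
grasp_force: 0.0
```

>>> {"api": "step_arm", "payload": {"xyz": [[0, 0, -1], [0, 0, -3], [0, 0, -6], [0, 0, -9], [0, 0, -12]], "yaw": [0, 0, 0, 0, 0]}}

```text
time: 24.57
tcp_pos: [0.6647, 0.047, 0.2224]
tcp_rot: [-0.0, 0.999, -0.038, 0.0]
contact_force: [0.6, -0.1, 0.1]
finger_gap: 0.0469
grasp_force: 0.0
```

>>> {"api": "step_arm", "payload": {"xyz": [[0, 3, 0], [0, 6, 0], [0, 9, 0], [0, 12, 0], [0, 12, 0]], "yaw": [0, 0, 0, 0, 0]}}

```text
time: 24.98
tcp_pos: [0.6553, -0.0773, 0.2211]
tcp_rot: [0.001, 0.999, -0.04, 0.0]
contact_force: [-0.3, 0.0, -0.2]
finger_gap: 0.047
grasp_force: 0.0
```

>>> {"api": "step_arm", "payload": {"xyz": [[0, 0, 0], [0, 0, 0], [0, 0, 0], [0, 0, 0], [0, 0, 0]], "yaw": [0, 0, 0, 0, 0]}}

```text
time: 25.4
tcp_pos: [0.6559, -0.0717, 0.2203]
tcp_rot: [-0.0, 0.999, -0.038, -0.0]
contact_force: [0.9, -0.1, -0.2]
finger_gap: 0.0469
grasp_force: 0.0
```

Run:
```python
from m import *
save("scene","s6.png"); I=cv2.imread("pics/s6.png"); S=I.astype(int)
m,c,a=comp(S.max(2)<45,(275,295,305,325)); print("knob centroid (start 289.3 313.8)",c,a)
b=np.hstack([cv2.imread("pics/s0.png") if 0 else cv2.imread("pics/scene0.png")[250:370,260:360],I[250:370,260:415]])
cv2.imwrite("pics/c6.png",np.clip(cv2.resize(b,None,fx=3,fy=3,interpolation=2)*1.5,0,255).astype(np.uint8))
```

```text
knob centroid (start 289.3 313.8) [289.09411765 314.05882353] 170
```

View pics/c6.png

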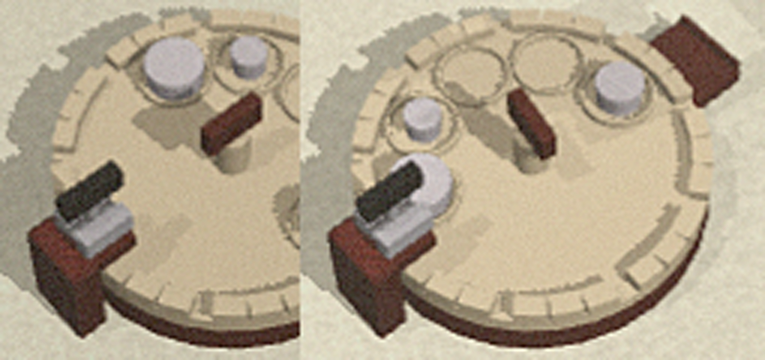

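The knob has the same height and pose as at the start (centroid within 0.3 px), the middle tin is at the tongue, and all the tins are in their pockets.

```bash
python3 -c "
from station import r
print(r.finish_job())"
```

```text
the job is handed in; nothing more can be done
None
```

The job is handed in at about 25 s of the 53 s allowed: the middle tin is at the serving tongue (measured about 5 mm off the point, 12 mm allowed), and the plunger and knob look fully home in the final picture. The hand-in returned no verdict.

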